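# Zero the index counter and hold the index plunger out

## Task

Get the microscope's indexing stage ready for its round table to be turned: first, with the index plunger still in its hole, turn the counter's wing knob clockwise back to its zero stop. Then take the plunger's round pull knob, draw the spring-loaded plunger straight up as far as it goes and finish while still holding it there with the gripper, pin clear of its hole; do not let go. Leave the specimen and the other things on the bench where they are.

Things in the scene. Friction and masses are not known exactly. Their poses are not given: they have to be found in the camera images.
- stage: Indexing stage, fixed to the bench: white base plate 170 mm (x) by 280 mm (y), 16 mm thick; origin at the centre of its underside, z up. On its +y half a silvery round table (124 mm across, top at z = 34 mm, centre at y +45 mm), which does not turn in this job; on its -y half a round grey counter housing (80 mm across, top at z = 34 mm, centre at y -85 mm) with a white dial.
- seat_hole (a point): Mouth of the plunger's seat hole in the round table, at stage x 0, y +90, z 34 mm. Above it reaches an arm 30 mm wide (stage y +72 to +134 mm, top at z = 62 mm) from a white post at the +y end, with a steel bush 24 mm across, top at z = 68 mm, in which the plunger slides vertically.
- counter (a joint): Angle of the counter's wing knob about the vertical, rad: 0 at its zero stop (hard), growing anticlockwise seen from above to 1.6; it goes back to zero clockwise. At angle q the wing lies at the stage's yaw + q; at zero it lies along the stage's x axis with its thin pointer to -x, against a small steel lug (top at z = 40 mm). Friction 0.05 N m; stays where it is left.
- counter_grip (a point): Point on the axis of the counter's wing knob, at the height to grip, z = 61 mm above the bench. The black upright wing is a bar 42 mm long, 12 mm thick, from z = 40 to 70 mm; grip it across its thickness. Below it are a hub 16 mm across and the dial at z = 34 mm. This point's x axis runs along the wing, away from the pointer.
- plunger (a joint): Height of the plunger above its seated position, m: 0 fully down, pin 10 mm deep in its hole; 0.020 fully up at its hard stop, pin 10 mm clear of the table. Its spring pushes down with about 4 N when seated and 10 N when fully up, so it snaps back when let go; clearly more than 11 N means that the stop is reached.
- pull_knob (a point): The plunger's metal ribbed pull knob, a vertical cylinder 28 mm across and 34 mm tall above the bush; this point is the centre of its underside, z = 78 mm above the bench when seated (10 mm free above the bush, where a 12 mm stem shows), top at z = 112 mm. Moves only up and down with the plunger.
- specimen: Bystander: specimen mount, a pale disc 28 mm across and 12 mm tall with a small copper chip on top, lying loose near the middle of the round table; origin at the centre of its underside.
- petri: Bystander: pale shallow round dish, 90 mm across, 16 mm tall, loose on the bench; origin at the centre of its underside.
- jar: Bystander: amber sample jar, 48 mm across, 65 mm tall, loose on the bench; origin at the centre of its underside.
- mouse: Bystander: grey computer mouse, 100 by 58 mm, 34 mm tall, loose on the bench; origin at the centre of its underside.

How it is judged:
By the outcome, as a careful person would: the job done as asked, in the order asked, and still so for the second after the job is handed in, while the arm keeps its last pose, push and grip.
It also fails if it takes over 48 s, if anything falls off the work surface, if the arm or the gripper's body presses on something with over 40 N, if the wrist force passes 120 N, or if a joint passes its speed limit or range.

## Robot

A 6-joint arm with a two-finger parallel gripper is mounted at the origin on the work surface. World frame = base frame: x ahead of the robot, y to its left, z up, the work surface at z = 0. Lengths are in mm, angles in rad, forces in N, time in s.
With the tool pointing down it reaches from about 275 to 725 mm from the base axis. Payload 5.6 kg.
Tool frame: the origin (TCP) lies on the mounting face of the last link; the fingertips stand 173 mm ahead of it and the grasp point (between the pads) lies 155 mm ahead of it; z points along the fingers, y is the line along which they close (so a half turn about z gives the same grasp; the last joint's range is limited). The gripper opens to 85 mm and grips with 20 to 120 N. Pads are 22 mm wide; open, the fingers measure 114 mm over their backs; the gripper's body (76 mm by 85 mm) begins 54 mm behind the grasp point. The pads swing forward as they close: fully open they stand 13 mm farther back than shut.
Start: joints at [-0.825, 0.255, 0.108, 0, -1.424, -0.285], TCP at [244.583, -492.618, 404.683] pointing down, gripper open.
Joint ranges: [-2.95, 2.95], [-1.21, 1.97], [-1.09, 1.5], [-2.87, 1.71], [-2.94, -0.07], [-3.05, 3.05]. Speed limits (rad/s): [2.57, 2.57, 3.14, 3.14, 3.14, 3.14].

## Interface

Orientations are given as a unit quaternion [x, y, z, w].
In Python, from station import move_pose, movel, movej, gripper_open, gripper_close, hold, solve_ik, snapshot, MotionError, hand_in, current_time, current_joint_pos, current_joint_vel, current_joint_torque, current_eef_pos, current_ee_rot, current_contact_force, current_moment, current_opening, current_gripper_force gives the robot as it stands. The module is installed in compiled form; this text tells all that it offers. Calls block until the motion is done:
- move_pose(position, orientation): joint-space move of the TCP to a pose.
- movel(position, attitude=None, vel=150, f_stop=None): straight line of the TCP; attitude=None keeps the orientation; vel is the mean speed in mm/s. With f_stop (N) it stops when the force on the tool has changed by that much, and returns True; else False.
- movej(angles): joint-space move.
- gripper_open() and gripper_close(): open the fingers fully, or close them until they stop; the grip force is fixed at half the most.
- hold(seconds).
- solve_ik(position, orientation): joint angles nearest the present ones, or None.
- snapshot(name): name is "side" or "top" or "wrist"; returns a dict with "img" (384x512x3 uint8, blue, green, red), "range_z" (384x512 float32, mm along the optical axis (not along the pixel's ray), 0 where there is no reading), "mtx" (3x3 intrinsics, pixels), "extrinsics" (4x4, takes a point from world to camera coordinates); the wrist camera has in their place "hand_eye" (4x4, takes a point from camera to tool coordinates, whose origin is the TCP and whose axes are the flange's). Camera axes: x right, y down, z forward; pixel columns grow to the right and rows downward; lengths in mm; the calibration is good to about 2 mm. The wrist camera is an equidistant fisheye: a pixel r from the principal point sees the ray r / f radians off the axis. A picture is of the moment at which its call begins: read the wrist's pose just before it.
A pose or a line that the arm cannot do raises MotionError and nothing moves.
- hand_in(): hands the job in; it is judged then, once.
Readings, each from a call of its own:
- current_time(): time.
- current_joint_pos(): joint angles.
- current_joint_vel(): joint speeds.
- current_joint_torque(): joint torques, N m.
- current_eef_pos(): TCP position.
- current_ee_rot(): TCP orientation.
- current_contact_force(): force on the tool from outside, world axes, zero at the start.
- current_moment(): the same for the moment, N m.
- current_opening(): finger opening in mm.
- current_gripper_force(): force on a finger pad.
Only numpy, scipy, OpenCV 4.12 (cv2) and the standard library are available. Lean on these libraries where they do the work, as an engineer would, in place of code of your own. Each camera call takes 0.05 s, during which the arm holds its last target. There are 200 camera calls.

## Working session

There is one attempt and no reset: what is moved stays moved. The work goes in short steps, each a Python script; the robot and the scene stay as the last script left them, time stands still between calls to the robot, and variables do not carry over. Pictures are saved under pics/ and viewed, at most 10 in all, crops included, and the job is handed in when it is done.

```bash
mkdir -p pics
python3 - <<'E'
from station import *
import cv2,numpy as np
for n in ["top","side"]:
    s=snapshot(n); cv2.imwrite(f"pics/{n}0.png",s["img"]); np.savez(f"{n}0.npz",**s)
    print(n,s["mtx"].tolist(),np.round(s["extrinsics"],3).tolist())
print(current_time(),current_ee_rot(),current_eef_pos())
E
```

```text
top [[366.2461137953082, 0.0, 252.84672252485515], [0.0, 366.2461137953082, 191.56489123565726], [0.0, 0.0, 1.0]] [[-0.012, -1.0, -0.007, -4.198], [-0.993, 0.012, -0.114, 545.599], [0.114, 0.005, -0.993, 789.422], [0.0, 0.0, 0.0, 1.0]]
side [[391.7309702753696, 0.0, 256.36917851447816], [0.0, 391.7309702753696, 192.17413860801508], [0.0, 0.0, 1.0]] [[-0.954, -0.3, -0.007, 551.821], [-0.215, 0.702, -0.679, 168.399], [0.209, -0.647, -0.734, 675.837], [0.0, 0.0, 0.0, 1.0]]
0.1 [-2.28352418e-01  9.73578166e-01  8.21834860e-04 -2.31144160e-04] [ 244.5738686  -492.46469426  403.89097103]
```

View pics/top0.png

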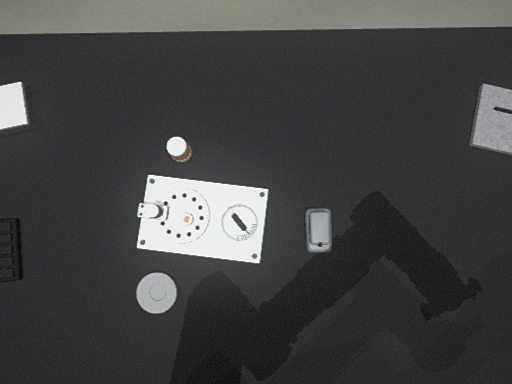

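View pics/side0.png

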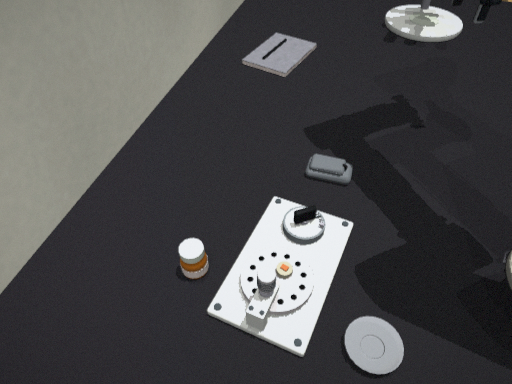

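Top view: the stage plate centre is near (203,220), the wing knob near (240,222) pointing to lower right, and the pull knob near (158,210). Side view: the wing is near (305,214) and the knob near (266,280).

```bash
cat > h.py <<'E'
import numpy as np,cv2
def load(n):
    d=np.load(n); return {k:d[k] for k in d.files}
def ray(s,uv):
    E=s["extrinsics"]; R=E[:3,:3]; c=-R.T@E[:3,3]
    uv=np.atleast_2d(uv).astype(float)
    d=np.c_[uv,np.ones(len(uv))]@np.linalg.inv(s["mtx"]).T@R
    return c,d
def onplane(s,uv,z):
    c,d=ray(s,uv); return c+d*((z-c[2])/d[:,2])[:,None]
def tri(rays):
    A=np.zeros((3,3));b=np.zeros(3)
    for c,d in rays:
        d=d/np.linalg.norm(d);P=np.eye(3)-np.outer(d,d);A+=P;b+=P@c
    x=np.linalg.solve(A,b)
    return x,[np.linalg.norm((np.eye(3)-np.outer(d,d)/(d@d))@(x-c)) for c,d in rays]
def proj(s,p):
    q=s["extrinsics"]@np.append(p,1); q=s["mtx"]@q[:3]; return q[:2]/q[2]
E
python3 - <<'E'
from h import *
T=load("top0.npz");S=load("side0.npz")
res={}
for n,s,seed in (("top",T,(215,190)),("side",S,(250,235))):
    g=cv2.cvtColor(s["img"],cv2.COLOR_BGR2GRAY)
    m=(g>150).astype(np.uint8)
    k,l,st,_=cv2.connectedComponentsWithStats(m)
    lab=l[seed[1],seed[0]]
    pts=np.argwhere(l==lab)[:,::-1]
    P=onplane(s,pts,16)[:,:2].astype(np.float32)
    if n=="top":
        r=cv2.minAreaRect(P); print(n,st[lab],r); 
    else: print(n,cv2.minAreaRect(P))
    # dark wing
    w=(g<60).astype(np.uint8)
    roi=(240,222) if n=="top" else (305,214)
    k,l,st,c=cv2.connectedComponentsWithStats(w)
    for i in range(1,k):
        if np.hypot(*(c[i]-roi))<20 and st[i,4]>15:
            q=np.argwhere(l==i)[:,::-1]; 
            z=s["range_z"][l==i]
            Q=onplane(s,q,66 if n=="top" else 60)[:,:2]
            e=np.linalg.eigh(np.cov((Q-Q.mean(0)).T))[1][:,1]
            print("wing",st[i],c[i],Q.mean(0),np.degrees(np.arctan2(e[1],e[0])))
    # 3D cloud from depth
    v,u=np.mgrid[:384,:512]; zz=s["range_z"]; ok=zz>0
    uv=np.c_[u[ok],v[ok],np.ones(ok.sum())]
    pc=(uv@np.linalg.inv(s["mtx"]).T)*zz[ok][:,None]
    E=s["extrinsics"]; W=(pc-E[:3,3])@E[:3,:3]
    res[n]=W
    full=np.full((384,512,3),np.nan); full[ok]=W; np.save(n+"_W.npy",full)
    pk=W[(W[:,2]>98)&(W[:,2]<125)&(np.hypot(W[:,0]-480,W[:,1]-150)<200)]
    print("knob top",len(pk),pk.mean(0) if len(pk) else 0,np.median(pk,0), pk.min(0),pk.max(0))
    pk=W[(W[:,2]>62)&(W[:,2]<76)&(np.hypot(W[:,0]-500,W[:,1]-30)<60)]
    if len(pk): print("wing top",len(pk),pk.mean(0),pk.min(0),pk.max(0))
E
python3 -c "
import cv2
a=cv2.imread('pics/top0.png')[165:270,130:275];b=cv2.imread('pics/side0.png')[190:330,215:355]
cv2.imwrite('pics/c.png',cv2.hconcat([cv2.resize(a,(400,400),interpolation=2),cv2.resize(b,(400,400),interpolation=2)]))"
```

```text
top [ 137  175  132   88 8836] ((489.23779296875, 108.78787231445312), (289.3742370605469, 168.50343322753906), 82.35040283203125)
knob top 170 [500.47462324 192.65110326 110.28571363] [500.68789563 192.44875631 111.01601403] [487.3693791  180.66208813  98.66120514] [514.1497877  206.44036483 114.71205516]
wing top 109 [477.67347482  21.08693144  69.33264102] [459.74795261   6.49813864  65.66482551] [495.78933852  36.24588133  72.2236497 ]
side ((711.4884033203125, -330.674072265625), (1949.79638671875, 1377.890625), 16.3601016998291)
wing [     0      0    512    384 137543] [292.62133296 209.50750674] [499.64014292 -60.0688132 ] 71.98998543746747
knob top 326 [500.8598354  196.62824619 110.38085024] [500.82863381 197.51813604 111.88189472] [487.81692945 180.69574187  98.13774378] [514.88175312 207.89424595 114.69217087]
wing top 166 [478.07680474  22.55427935  68.42012957] [459.76319674   6.40888576  62.0699786 ] [497.19840589  36.53045145  72.68648429]
```

View pics/c.png

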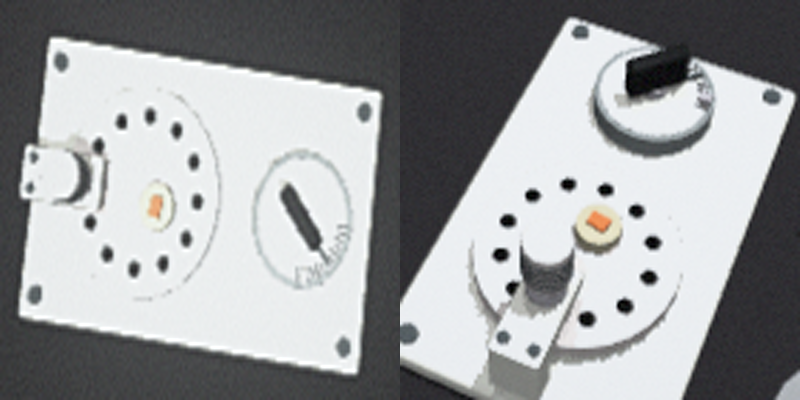

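The crop shows the wing's pointer to the lower right, about 45° off zero, and the knob on the arm. The measured heights of 70 and 112 mm and the wing–knob distance of 174 mm (nominal 175) agree with the text. Next I move above the wing and check from near.

```bash
cat >> h.py <<'E'
from scipy.spatial.transform import Rotation as Ro
def quat(a): # tool down, tool x at yaw a (rad)
    return [np.cos(a/2),np.sin(a/2),0,0]
def wproj(s,pos,q,P):  # world -> wrist pixel
    X=np.linalg.inv(s["hand_eye"])@np.append(Ro.from_quat(q).inv().apply(np.array(P)-pos),1)
    r=np.hypot(X[0],X[1]);th=np.arctan2(r,X[2]);M=s["mtx"]
    return np.array([M[0,2]+M[0,0]*th*X[0]/r,M[1,2]+M[1,1]*th*X[1]/r])
def wray(s,pos,q,uv):
    M=s["mtx"];x=(np.atleast_2d(uv)-M[:2,2])/[M[0,0],M[1,1]];th=np.hypot(*x.T)
    d=np.c_[x*(np.sin(th)/np.maximum(th,1e-9))[:,None],np.cos(th)]
    R=Ro.from_quat(q); return pos+R.apply(s["hand_eye"][:3,3]),R.apply(d@s["hand_eye"][:3,:3].T)
def wplane(s,pos,q,uv,z):
    c,d=wray(s,pos,q,uv); return c+d*((z-c[2])/d[:,2])[:,None]
def wsnap(name):
    from station import snapshot,current_eef_pos,current_ee_rot
    p=current_eef_pos();q=current_ee_rot();s=snapshot("wrist")
    np.savez(name+".npz",pos=p,q=q,**s);cv2.imwrite(f"pics/{name}.png",s["img"]);return s,np.array(p),q
E
python3 - <<'E'
from h import *
from station import *
ang=[]
for n in("top","side"):
    W=np.load(n+"_W.npy").reshape(-1,3);W=W[~np.isnan(W[:,0])]
    w=W[(W[:,2]>63)&(W[:,2]<76)&(np.hypot(W[:,0]-478,W[:,1]-21.5)<26)][:,:2]
    r=cv2.minAreaRect(w.astype(np.float32))
    e=np.linalg.eigh(np.cov(w.T))[1][:,1]; a=np.degrees(np.arctan2(e[1],e[0]))%180;ang.append(a);print(n,r,a)
a=np.radians(np.mean(ang))
for k in (0,np.pi):
    for g in(a,np.radians(-7.5)):
        j=solve_ik([478,22,340],quat(g+k)); print(k,g,None if j is None else np.round(j,2))
move_pose([478,22,340],quat(a+np.pi))
s,p,q=wsnap("w1")
print(current_time(),p,s["mtx"].tolist(),np.round(s["hand_eye"],2).tolist())
print("pred wing top",wproj(s,p,q,[478,21.8,70]),"knob top",wproj(s,p,q,[500.6,195,112]))
E
```

```text
top ((477.8511962890625, 21.160198211669922), (41.163360595703125, 11.572969436645508), 38.33926773071289) 38.26422449075298
side ((478.50555419921875, 20.9110107421875), (41.197105407714844, 13.199928283691406), 39.674991607666016) 37.23913603093473
0 0.658891118711877 [ 0.37  0.15 -0.2   0.   -1.23  1.86]
0 -0.1308996938995747 [ 0.37  0.15 -0.2   0.   -1.23  1.07]
3.141592653589793 0.658891118711877 [ 0.37  0.15 -0.2   0.   -1.23 -1.29]
3.141592653589793 -0.1308996938995747 [ 0.37  0.15 -0.2   0.   -1.23 -2.08]
2.2 [478.09637359  21.38808643 340.09565354] [[297.3186396354542, 0.0, 257.9419078784722], [0.0, 297.3186396354542, 189.86390802997457], [0.0, 0.0, 1.0]] [[0.0, -0.95, -0.32, 81.34], [1.0, -0.0, 0.0, -0.08], [-0.0, -0.32, 0.95, 31.17], [0.0, 0.0, 0.0, 1.0]]
pred wing top [258.38311608 192.3147986 ] knob top [384.48893986 325.80966366]
```

View pics/w1.png

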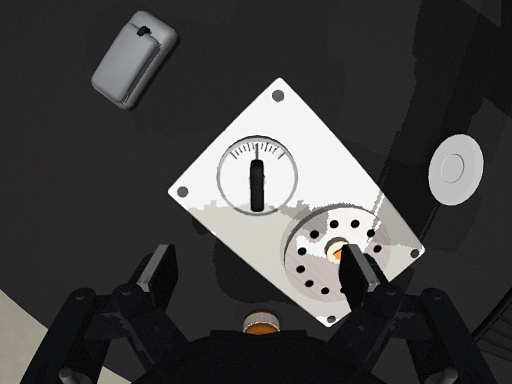

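Wrist view: the wing lies vertically at columns 251–264, rows 160–212, with its pointer up at (257,145). It is aligned with the tool. I'll check it numerically, then descend and grip.

Run:
```python
from h import *
from station import *
s=load("w1.npz");p,q=s["pos"],s["q"]
g=cv2.cvtColor(s["img"],cv2.COLOR_BGR2GRAY)
m=np.zeros_like(g);m[158:216,235:280]=g[158:216,235:280]<60
k,l,st,c=cv2.connectedComponentsWithStats(m);i=1+np.argmax(st[1:,4]);print(st[i],c[i])
pts=np.argwhere(l==i)[:,::-1]
# top-face end (far end): bottom of blob; and mid-line at z=70
a=np.radians(37.8);u=np.array([np.cos(a),np.sin(a)])
Q=wplane(s,p,q,pts,70)[:,:2]
e=np.linalg.eigh(np.cov(Q.T))[1][:,1];aa=np.degrees(np.arctan2(e[1],e[0]))%180
rel=Q-[478,21.3];al=rel@u;ac=rel@[-u[1],u[0]]
print("angle",aa,"along",al.min(),al.max(),"across",ac.min(),ac.max(),ac.mean())
```

```text
[250 159  14  53 655] [256.54656489 185.39541985]
angle 38.67392675660821 along -28.600845313386195 17.46071188138248 across -6.675969724451504 4.372556233936847 -1.14252719521724
```

Run:
```python
from h import *
from station import *
a=np.radians(38.2)+np.pi
c=[477.3,20.5]
move_pose([*c,290],quat(a))
print(movel([*c,217],quat(a),vel=60,f_stop=8),current_eef_pos(),current_contact_force())
gripper_close()
print(current_opening(),current_gripper_force(),current_contact_force(),current_moment(),current_eef_pos(),current_time())
```

```text
False [477.50384613  20.53790832 217.39078887] [ 0.14400462  0.64448071 -0.07218111]
11.13091121608147 62.15989708900452 [ 1.870647   -4.51855859 -0.29484653] [-1.51537738 -0.77860721 -0.03190404] [477.69322313  20.05976225 217.29432892] 4.55
```

Run:
```python
from h import *
from station import *
a=38.2; c=np.array([477.3,20.5])
def step(a):
    global c
    F=np.array(current_contact_force())[:2]
    c=c+np.clip(0.06*F,-.4,.4)
    movel([*c,217],quat(np.radians(a)+np.pi),vel=12)
    R=Ro.from_quat(current_ee_rot()).as_matrix()[:,0]
    yaw=np.degrees(np.arctan2(-R[1],-R[0]))
    M=current_moment()
    print(round(a,1),round(yaw,2),np.round(c,2),np.round(current_contact_force(),1),np.round(M,3),round(current_time(),2))
    return yaw,M[2]
ang=list(np.arange(34,-4,-4))+list(np.arange(-4,-14,-1.))
for a in ang:
    yaw,mz=step(a)
    if abs(mz)>0.6 or (a<-5.5 and abs(mz)>0.35): break
print(current_opening())
s,p,q=wsnap("w2")
```

```text
34 34.11 [477.41  20.23] [ 2.4 -4.7  1.9] [-1.492 -0.712 -0.03 ] 4.8
30 30.18 [477.56  19.95] [ 1.1 -4.6  1.9] [-1.253 -0.596 -0.03 ] 5.05
26 26.19 [477.62  19.67] [ 1.5 -2.9  2.8] [-0.819 -0.452 -0.002] 5.3
22 22.2 [477.71  19.5 ] [ 1.1 -1.1  4.7] [-0.342 -0.211 -0.121] 5.55
18 18.16 [477.78  19.43] [ 1.1 -1.1  5.2] [-0.179 -0.07  -0.072] 5.8
14 14.15 [477.84  19.36] [ 0.2 -0.1  5.3] [-0.074  0.013 -0.038] 6.05
10 10.16 [477.86  19.36] [-0.3 -0.9  5.3] [-0.091  0.027 -0.07 ] 6.3
6 6.15 [477.84  19.3 ] [0.6 0.3 5.2] [-0.021 -0.044  0.03 ] 6.55
2 2.15 [477.87  19.32] [ 0.6 -1.1  5.5] [-0.112  0.005 -0.009] 6.8
-2 -1.84 [477.91  19.25] [-0.3 -0.6  5.8] [-0.017  0.092 -0.096] 7.05
-4.0 -3.84 [477.89  19.21] [ 0.2 -1.2  5.9] [ 0.039  0.023 -0.032] 7.3
-5.0 -4.83 [477.9   19.14] [-0.4  0.2  5.2] [ 0.178  0.079 -0.088] 7.55
-6.0 -5.82 [477.88  19.15] [-0.5  0.3  5.3] [ 0.091  0.01  -0.061] 7.8
-7.0 -6.83 [477.85  19.16] [ 0.4 -0.2  5.1] [ 0.038  0.003 -0.019] 8.05
-8.0 -7.81 [477.87  19.15] [-0.3 -0.1  5.2] [ 0.115 -0.028  0.059] 8.3
-9.0 -8.71 [477.85  19.15] [-0.4  0.5  4.7] [0.113 0.012 0.764] 8.55
10.703919324240633
```

Run:
```python
from h import *
from station import *
gripper_open()
movel([477.85,19.15,300],vel=120)
move_pose([499,192,360],quat(np.radians(262)))
s,p,q=wsnap("w3")
print(current_time(),p,current_contact_force())
print("knob pred",wproj(s,p,q,[500.6,195,112]),"wing",wproj(s,p,q,[478,20,70]))
np.save("x.npy",0)
```

```text
11.3833 [498.92663262 191.66661699 359.29905711] [-0.01977685  0.79223132 -0.2522249 ]
knob pred [255.70251755 205.93480738] wing [253.19856492  -6.59085436]
```

View pics/w3.png

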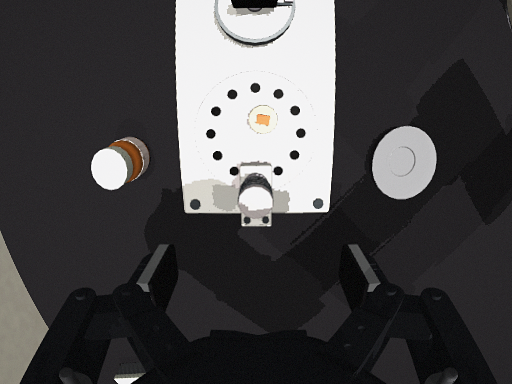

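Wrist view: the knob top is near (255,200). The wing at the top edge lies along the stage x axis with its pointer at the lug (290,4). The specimen at (263,119) looks undisturbed.

Run:
```python
from h import *
s=load("w3.npz");p,q=s["pos"],s["q"]
t=np.linspace(0,2*np.pi,40)
for c in ([501.5,192.3],[500.6,195]):
    P=np.array([wproj(s,p,q,[c[0]+14*np.cos(x),c[1]+14*np.sin(x),112]) for x in t]); print(c,P.min(0),P.max(0))
g=cv2.cvtColor(s["img"],cv2.COLOR_BGR2GRAY)
for r in range(176,220,3): print(r,g[r,232:280:2])
# crop incl. the seat hole of wing
cv2.imwrite("pics/w3c.png",cv2.resize(s["img"][0:220,170:345],None,fx=3,fy=2.7,interpolation=2))
W=np.load("top_W.npy").reshape(-1,3);k=W[(W[:,2]>108)&(np.hypot(W[:,0]-500,W[:,1]-193)<22)];print("top-view knob top",k.min(0),k.max(0),k.mean(0))
```

```text
[501.5, 192.3] [236.0930621  185.75355671] [272.0317813  219.32937531]
[500.6, 195] [237.79613569 188.92577884] [273.60443618 222.23873069]
176 [247 236 228 207 176 225 206 172  94  87  74  68  66  74 134 132 170 248
 244 245 231 246 249 241]
179 [237 215 201 206 154 191 152  67  54  51  49  54  49  36  59  72  46 106
 249 246 230 244 243 244]
182 [194 201 204 205 178 165  40  62  43  54  85  79  62  74  49  53  63  47
 154 248 232 244 244 244]
185 [157 160 207 204 127  31  45  58  73  95 100  93 111 109 100  89  43  50
  61 167 234 244 244 244]
188 [174 170 184 168  67  35  82 104 193 240 246 246 246 246 243 222 116 100
  49  40 186 219 244 245]
191 [175 175 173 163  34  93 236 245 244 243 244 244 244 244 244 244 245 243
 126  61 140 172 173 171]
194 [174 175 175 136 141 246 244 243 244 244 243 244 244 244 245 244 243 244
 248 148 105 177 175 174]
197 [174 175 175  89 246 244 244 243 244 244 243 244 244 244 243 244 244 243
 244 246  93 176 174 175]
200 [172 171 178 115 248 244 244 244 244 244 244 245 244 244 244 244 243 244
 244 245 188 171 174 176]
203 [176 171 175 157 196 229 247 244 244 243 243 244 244 243 244 244 244 243
 243 245 187 177 173 174]
206 [172 173 216 155 155 159 157 206 234 244 243 243 244 244 243 244 244 244
 244 248 200 174 175 175]
209 [190 204 214 217 156 163 160 160 229 247 247 248 234 204 207 210 158 161
 162 149 163 173 173 173]
212 [195 193 194 192 168 162 155 163 159 158 158 159 157 164 163 162 162 163
 148 181 116 129 132 130]
215 [ 27  25  24  24  26 191 182 154 159 162 160 161 158 160 158 162 159 191
 193 188  32  33  36  34]
218 [ 24  26  24  25  23 198  64  38  43 158 166 156 172 165 188 106  40  44
 117 188  32  39  34  37]
top-view knob top [487.3693791  180.66208813 108.24532475] [513.68644986 206.44036483 114.71205516] [500.78570913 194.003859   111.32837258]
```

View pics/w3c.png

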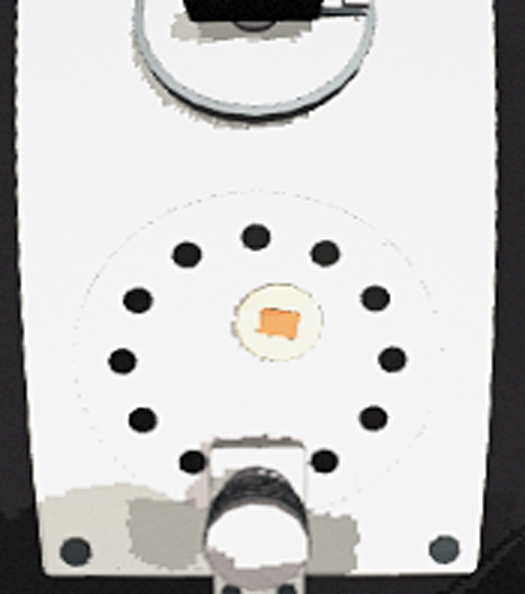

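Run:
```python
from h import *
from station import *
Q=quat(np.radians(262.1)); c=np.array([501.2,192.5])
movel([*c,320],Q,vel=100)
print(movel([*c,251],Q,vel=60,f_stop=8),current_eef_pos())
gripper_close()
print(current_opening(),current_gripper_force(),current_contact_force(),current_eef_pos(),current_time())
for i in range(3):   # take out side load
    F=np.array(current_contact_force())[:2]
    c=c+np.clip(.06*F,-.4,.4); movel([*c,251],Q,vel=10)
    print(c,np.round(current_contact_force(),1))
for z in range(253,278,2):
    F=np.array(current_contact_force())
    c=c+np.clip(.05*F[:2],-.3,.3)
    movel([*c,z],Q,vel=12)
    hold(.15)
    F=current_contact_force(); print(z,np.round(current_eef_pos(),2),np.round(F,1),round(current_opening(),2))
    if F[2]<-17: break
print(current_time()); s,p,q=wsnap("w4"); t=snapshot("side"); cv2.imwrite("pics/s4.png",t["img"]); np.savez("side4.npz",**t)
```

```text
False [501.37644976 192.58931133 251.44578155]
26.809781623558177 58.94622802734375 [-1.66085122  1.62607619  3.41208996] [501.10879321 192.51156955 251.29348118] 13.8083
[501.10034893 192.59756457] [-2.1 -0.   4.8]
[500.97580174 192.59645087] [-2.6 -0.3  5.4]
[500.81811425 192.58123434] [-0.6 -0.9  6. ]
253 [500.98 192.58 252.62] [ 4.2 -0.8 -5.6] 26.7
255 [501.   192.51 255.03] [ 3.8  0.8 -4.8] 26.76
257 [501.07 192.53 256.92] [ 3.2  0.7 -6. ] 26.77
259 [501.15 192.53 258.83] [ 1.3  0.5 -6.4] 26.69
261 [501.19 192.56 260.83] [ 0.   0.8 -7.4] 26.61
263 [501.21 192.57 262.83] [-0.7  1.  -7.7] 27.01
265 [501.21 192.57 264.86] [-0.5  0.1 -8. ] 26.45
267 [501.2  192.58 266.9 ] [-1.4 -0.9 -8.8] 26.63
269 [501.19 192.59 268.91] [-0.9 -1.  -8.9] 26.63
271 [501.17 192.55 270.95] [ -1.4  -0.2 -10.4] 26.49
273 [501.19 192.61 271.57] [  5.2   0.1 -25.6] 26.49
19.6917
```

Run:
```python
from h import *
from station import *
p0=current_eef_pos()
movel([501.0,192.6,272.4],quat(np.radians(262.1)),vel=10)
for i in range(3):
    hold(.6);print(np.round(current_eef_pos(),2),np.round(current_contact_force(),1),current_opening(),current_time())
t=snapshot("side")["img"];u=snapshot("top")["img"]
f=lambda a:cv2.resize(a,(400,400),interpolation=2)
cv2.imwrite("pics/f.png",cv2.hconcat([f(u[150:290,130:275]),f(t[190:330,215:355])]))
```

```text
[501.08 192.55 271.56] [  5.9  -0.2 -25.8] 26.418122630612267 20.6417
[501.07 192.57 271.57] [  6.4   0.2 -25.9] 26.71805170178043 21.2417
[501.08 192.58 271.56] [  5.6  -0.5 -25.4] 26.54429413646548 21.8417
```

View pics/f.png

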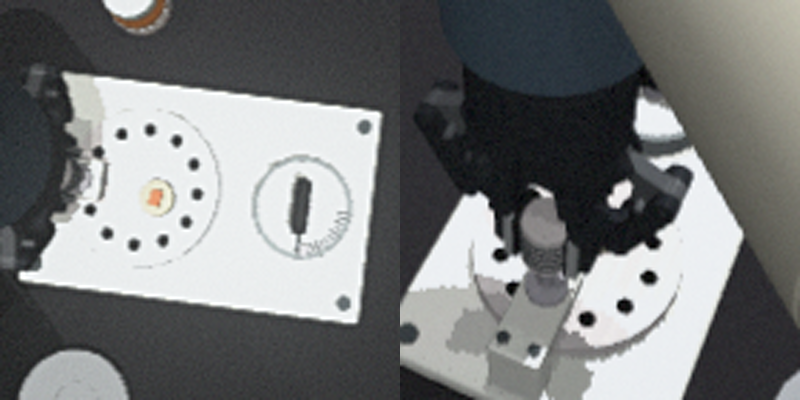

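The crops show the wing along the stage x axis at its stop, the knob held and raised with its stem showing, and the specimen in place. The force holds steady at about 25 N against the stop.

```bash
python3 -c "
from station import *
print(hand_in())"
```

```text
the job is handed in; nothing more can be done
None
```

The wing knob was turned clockwise to its zero stop first. The plunger was then drawn up 20 mm to its hard stop and was still held there when I handed in, at about 22 s. The specimen had not moved in the last pictures, and I saw no sign of the other things being touched.

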